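# Measure the free play of a lead-screw stage and set its play pointer

## Task

The lead screw of the little positioning stage is locked, but its orange handle has some free play in the carriage. Rock the handle gently, first towards the black handwheel until it comes up against resistance and then away from it until it resists again, each time pressing lightly for a moment without dragging the white carriage along. Then slide the blue pointer along the scale until its distance from the zero mark equals the whole free play you found, let go, and leave the things around undisturbed.

Things in the scene. Friction and masses are not known exactly. Their poses are not given: they have to be found in the camera images.
- stage: Positioning stage, fixed to the worktop; grey base plate 170 x 360 x 16 mm. Origin under the plate's middle; x across it (away from the robot at yaw 0), y along the lead screw towards the black handwheel (robot's left at yaw 0), z up. End blocks 50 mm high; handwheel reaches 60 mm up and 215 mm along +y. The screw is locked, the handwheel does not turn.
- carriage_mark (a point): Centre of the top of the white carriage (86 mm across, 150 mm along the screw, top 56 mm above the worktop). Friction in the locked screw's nut holds it up to 11 N along the screw (some 2 N more per 10 mm/s); beyond that it slips and stays where it was dragged to, which must be avoided: 4 mm is too much. Axes as the stage.
- carriage (a joint): Position of the carriage along the screw in m, 0 mid-way, growing away from the handwheel (stage -y). In the rules the handle's hidden foot is called dog, the hidden stops jaw_near_face (handwheel side) and jaw_far_face; the centres of the stops lie the free play plus 18 mm apart.
- handle_grip (a point): Grip point of the orange upright handle: a bar 24 mm across the stage, 16 mm along the screw, reaching from 5 to 55 mm above the carriage (61 to 111 mm above the worktop); this point is on its centre line, 15 mm below its top. Take it from above, fingers closing along the screw. Axes as the stage.
- handle (a joint): Position of the handle relative to the carriage in m, growing away from the handwheel (stage -y). It slides with about 1 N between two stops hidden in the carriage, whose places differ each time; each passes a push on to the carriage. Free play stop to stop is 14 to 34 mm; it starts at least 4 mm from either. A 3 N push kept on a stop for a quarter of a second counts as felt.
- pointer_grip (a point): Grip point of the blue pointer's upright grip on the scale bar at the front edge of the stage: bar 20 mm across the stage, 12 mm along the scale, from 35 to 105 mm above the worktop; this point is 15 mm below its top, on its centre line. Axes as the stage.
- pointer_line (a point): Point under the white line on the pointer, at the height of the scale bar's top (30 mm). Axes as the stage.
- pointer (a joint): What the pointer shows: its distance from the zero mark in m (0 to 0.050), growing away from the handwheel (stage -y). Slides with 2 N of friction and stays where it is left.
- scale_zero (a point): Zero mark of the scale: the tick nearest the handwheel. Black ticks every 5 mm run from it to 50 mm along stage -y, the longer ones every 10 mm; true scale. Axes as the stage.
- marker_pen: Loose marker pen with blue cap, 15 x 128 x 18 mm, lying behind the stage; origin under its middle, long axis y. Bystander.
- stopper: Loose dark grey rubber stopper, 42 mm wide, 28 mm high; origin under its middle. Bystander.
- vial: Loose small white-capped vial, 22 mm wide, 45 mm high, upright; origin under its middle. Bystander.
- salve_jar: Loose white jar with black lid, 60 mm wide, 41 mm high; origin under its middle. Bystander.

How it is judged:
By the outcome, as a careful person would: the job done as asked, in the order asked, and still so for the second after the job is handed in, with the robot touching nothing.
It also fails if it takes over 48 s, if anything falls off the work surface, if the arm or the gripper's body presses on something with over 40 N, if the wrist force passes 120 N, or if a joint passes its speed limit or range.

## Robot

A 6-joint arm with a two-finger parallel gripper is mounted at the origin on a cart in front of the work surface, level with it; the furniture and walls round the work are solid. World frame = base frame: x ahead of the robot, y to its left, z up, the work surface at z = 0. Lengths are in mm, angles in rad, forces in N, time in s.
With the tool pointing down it reaches from about 350 to 975 mm from the base axis. Payload 7.1 kg.
Tool frame: the origin (TCP) lies midway between the tips of the shut fingers; the grasp point (between the pads) lies 19 mm behind it (ctrl.hold_point_z is the distance from the TCP to the grasp point, in mm); z points along the fingers, y is the direction in which the jaws open and shut (so a half turn about z gives the same grasp; the last joint's range is limited). The gripper opens to 88 mm and grips with 3 to 60 N. Pads are 20 mm wide; open, the fingers measure 115 mm over their backs; the gripper's body (75 mm by 178 mm) begins 61 mm behind the grasp point.
Start: joints at [1.214, 0.423, 1.63, -0, 1.089, -0.019], TCP at [207.1, 589.673, 185.375] pointing down, gripper open.
Joint ranges: [-3, 3], [-0.9, 2.11], [0.09, 2.58], [-1.31, 4.45], [0.11, 2.69], [-2.54, 2.54]. Speed limits (rad/s): [2.39, 2.39, 3.01, 3.14, 3.14, 3.14].

## Interface

Orientations are given as a rotation vector (axis times angle).
In Python, from workcell import ctrl, eyes gives the robot as it stands.
- The arm moves only by the tool move_arm, never from a script. Its argument "deltas" is a list of rows, each a list of 6 numbers: the shift along the tool's x, y, z in mm, then the turn, a rotation vector about the tool's x, y, z in rad. A call has 1 to 5 rows; each row shifts and turns the pose as measured when the row begins, along the tool's axes as they then stand; what a row does not reach is not made up. A row lasts 1/12 s, in which the tool goes at most 41.7 mm and 7.16 degrees, less where a joint would pass 70% of its speed; a pose out of reach is approached as far as the arm can. A call is refused whole if a number of a shift passes 41.7 or a number of a turn 0.125, either way. A call with a gripper value outside its range is refused whole. "hand" is the closure, from -1 (fully open) to 1 (shut), set as the call begins (left out, the last holds). The fingers move at their own pace and stop on an object; the grip force is fixed at half the most. Time passes only in rows, so rows that do not move let the fingers close. It gives the time, the measured TCP pose, the force and the opening at its end, in the units of the state.
- ctrl.get_obs(): the state, without advancing time (a new reading comes with each control period).
- eyes.get_image(name): name is "scene" or "top" or "wrist"; returns a dict with "frame" (400x640x3 uint8, red, green, blue), "range_z" (400x640 float32, mm along the optical axis (not along the pixel's ray), 0 where there is no reading), "fx", "fy", "cx", "cy" (pixels), "cam_to_world" (4x4, takes a point from camera to world coordinates). Camera axes: x right, y down, z forward; pixel columns grow to the right and rows downward; lengths in mm; the calibration is good to about 2 mm. A picture is of the moment at which its call begins.
- ctrl.close_job(): hands the job in, once; it reports no verdict.
The state is a dict: "t": time; "qpos": joint angles; "qvel": joint speeds; "joint_torque": joint torques, N m; "ee_pos": TCP position; "orientation": TCP orientation; "ft_force": force on the tool from outside, world axes, zero at the start; "moment": the same for the moment, N m; "width": finger opening in mm.
Only numpy, scipy, OpenCV 4.12 (cv2) and the standard library are available. Lean on these libraries where they do the work, as an engineer would, in place of code of your own. Each camera call takes 0.05 s, during which the arm holds its last target.

## Working session

There is one attempt and no reset: what is moved stays moved. The work goes in short steps, Python scripts to look and compute and a tool call to move; the robot and the scene stay as the last step left them, time stands still between calls to the robot, and variables do not carry over. Pictures are saved under pics/ and viewed, and the job is handed in when it is done.

Besides the shell and the picture viewer there is one more tool, called after "Call:" by a JSON object that holds its "api" and its "payload". move_arm: Moves the arm, as the interface text tells. Its arguments: {"type":"object","properties":{"deltas":{"type":"array"},"hand":{"type":"number"}},"required":["deltas"]}

```bash
mkdir -p pics; ls
python3 - <<'E'
from workcell import ctrl, eyes
import cv2,numpy as np,pickle
o=ctrl.get_obs();print(o)
d={}
for n in("scene","top"):
    i=eyes.get_image(n);d[n]=i
    cv2.imwrite(f"pics/{n}0.png",i["frame"][:,:,::-1])
    print(n,i["fx"],i["cx"],i["cy"],np.round(i["cam_to_world"],3).tolist())
pickle.dump(d,open("im0.pkl","wb"))
E
```

```text
pics
{'t': 0.0, 'qpos': array([ 1.21399091e+00,  4.23852784e-01,  1.63068214e+00, -2.67942207e-05,
        1.08860384e+00, -1.90198705e-02]), 'qvel': array([ 0.00032369,  0.00066354, -0.0003097 , -0.00113207,  0.00131253,
       -0.0015865 ]), 'joint_torque': array([-1.36511637e-03, -5.44641638e+01, -2.73654842e+01,  6.42930600e-02,
        2.30746128e-02, -1.20699406e-04]), 'ee_pos': array([206.90451619, 589.10713959, 184.59737868]), 'orientation': array([-5.28009341e-01, -3.09663311e+00,  2.39262854e-03]), 'ft_force': array([ 0.96550661,  0.02664336, -0.0209562 ]), 'moment': array([-0.0339549 , -0.02554533, -0.03510956]), 'width': 87.52626105517021}
scene 513.1771539633033 312.77664532976496 199.32171759307656 [[0.755, -0.495, 0.43, -196.613], [-0.656, -0.563, 0.503, -906.403], [-0.007, -0.662, -0.75, 1459.707], [0.0, 0.0, 0.0, 1.0]]
top 383.32418879639846 322.13055945990305 196.24154994449316 [[0.013, -0.984, 0.178, 399.551], [-1.0, -0.016, -0.017, 9.934], [0.019, -0.177, -0.984, 1205.447], [0.0, 0.0, 0.0, 1.0]]
```

View pics/scene0.png

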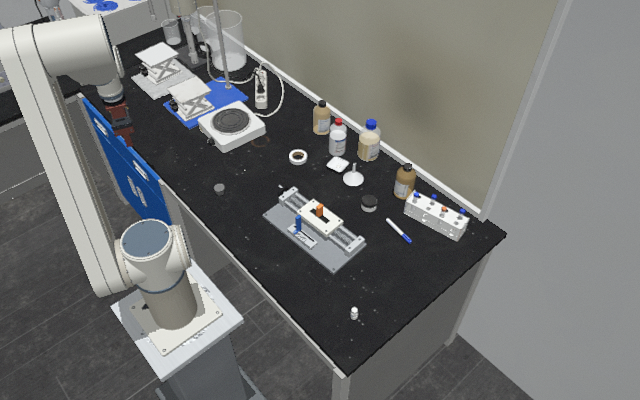

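View pics/top0.png

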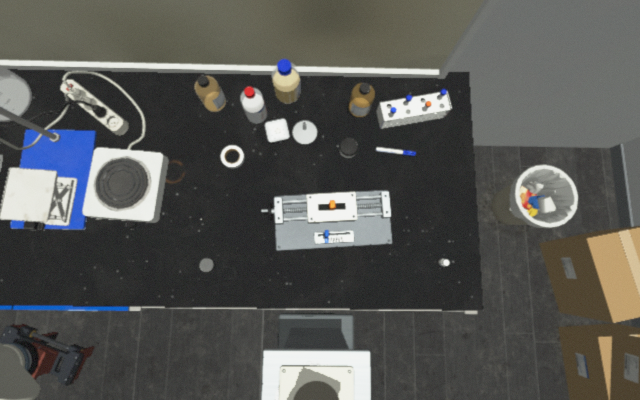

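The scene view shows the stage near (315,228) with the orange handle at (319,210) and the blue pointer at (297,225). In the top view they are at (332,204) and (326,236), and the handwheel points left (+y). Next I'll measure them.

```bash
cat > h.py <<'E'
import numpy as np,cv2
def ray(i,u,v):
    M=i["cam_to_world"];d=np.array([(u-i["cx"])/i["fx"],(v-i["cy"])/i["fy"],1]);return M[:3,3],M[:3,:3]@d
def plane(i,u,v,z):
    o,d=ray(i,u,v);return o+d*(z-o[2])/d[2]
def pts(i):
    v,u=np.mgrid[0:400,0:640];z=i["range_z"]
    P=np.stack([(u-i["cx"])/i["fx"]*z,(v-i["cy"])/i["fy"]*z,z],-1)
    return P@i["cam_to_world"][:3,:3].T+i["cam_to_world"][:3,3]
def masks(i):
    h=cv2.cvtColor(i["frame"],cv2.COLOR_RGB2HSV)
    return {"orange":cv2.inRange(h,(5,150,120),(22,255,255)),"blue":cv2.inRange(h,(100,130,60),(125,255,255))}
E
python3 - <<'E'
from h import *
import pickle
d=pickle.load(open("im0.pkl","rb"))
for n,i in d.items():
    P=pts(i)
    for c,m in masks(i).items():
        k,l,s,ce=cv2.connectedComponentsWithStats(m)
        for j in range(1,k):
            if s[j,4]<12: continue
            q=P[l==j];q=q[np.isfinite(q).all(1)]
            if 200<np.median(q[:,0])<750 and abs(np.median(q[:,1]))<250:
                top=q[q[:,2]>np.percentile(q[:,2],97)-6]
                print(n,c,s[j],ce[j].round(1),q.min(0).round(),q.max(0).round(),"top",top.mean(0).round(1),len(top))
i=d["top"];c=i["frame"][170:270,250:410,::-1];cv2.imwrite("pics/topc.png",cv2.resize(c,None,fx=5,fy=5,interpolation=cv2.INTER_CUBIC))
i=d["scene"];c=i["frame"][170:280,250:380,::-1];cv2.imwrite("pics/scc.png",cv2.resize(c,None,fx=5,fy=5,interpolation=cv2.INTER_CUBIC))
# base plate edges
P=pts(d["top"]);m=(P[...,2]>8)&(P[...,2]<24)&(abs(P[...,1])<260)&(P[...,0]>300)&(P[...,0]<750)
k,l,s,ce=cv2.connectedComponentsWithStats(m.astype(np.uint8));j=1+s[1:,4].argmax()
q=P[l==j];print("plate",s[j],q.min(0),q.max(0),cv2.minAreaRect(q[:,:2].astype(np.float32)))
E
```

```text
scene orange [316 203   8  14  73] [319.3 210. ] [559. -49.  -6.] [653.  45. 119.] top [574.5 -39.5 110.7] 17
scene blue [294 215   7  19  77] [298.  223.3] [467. -34.  34.] [500. -16. 113.] top [488.5 -25.6 107.8] 10
top orange [329 201   7   8  44] [331.9 204.7] [563. -46.  62.] [584. -30. 114.] top [573.3 -38.4 111.1] 35
top blue [324 230   5  10  28] [326.1 233.9] [400. -27.  30.] [ 500.   10. 1205.] top [ 399.6    9.9 1205.4] 1
plate [ 276  216  117   35 2702] [ 444.24694507 -229.87103217    8.40679205] [554.53163404 131.74179853  23.70657646] ((500.92034912109375, -47.419708251953125), (90.4600830078125, 360.5957336425781), 4.087015628814697)
```

```bash
sleep 0
```

```text
(no output)
```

View pics/topc.png

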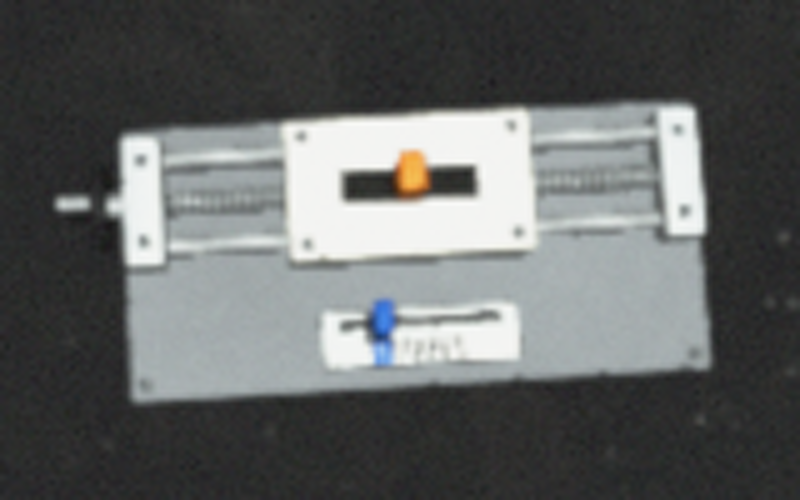

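View pics/scc.png

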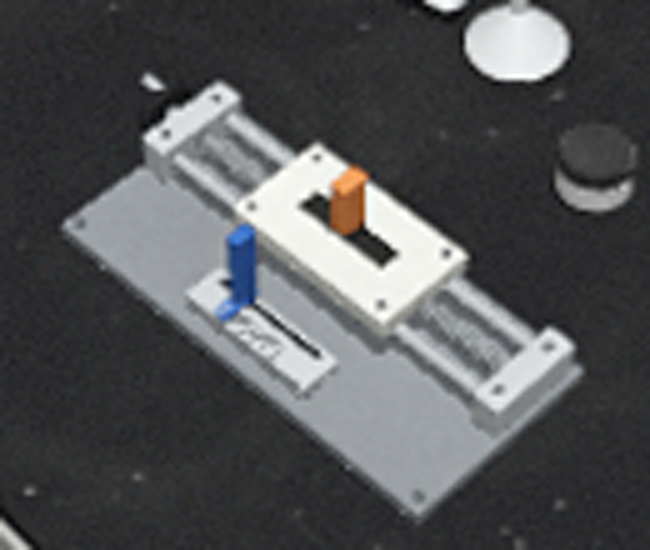

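Stage yaw is about +4.1°, the handle top is near (573.5,-39,111), and the pointer top is near (488,-25.6,106). I'll write a helper that converts targets into tool-frame shifts.

```bash
cat > go.py <<'E'
import sys,numpy as np
from scipy.spatial.transform import Rotation as R
from workcell import ctrl
YAW=np.deg2rad(4.09)
def st(): 
    o=ctrl.get_obs();return o,np.array(o["ee_pos"]),R.from_rotvec(o["orientation"])
def goal(yaw=YAW): # tool y along stage y, z down
    y=np.array([-np.sin(yaw),np.cos(yaw),0]);z=np.array([0,0,-1.]);x=np.cross(y,z)
    return R.from_matrix(np.stack([x,y,z],1))
if __name__=="__main__":
    o,p,r=st();t=np.array(list(map(float,sys.argv[1:4])))
    dr=(r.inv()*goal()).as_rotvec()
    print("t",round(o["t"],2),"pos",p.round(2),"F",np.round(o["ft_force"],2),"w",round(o["width"],2))
    print("local",r.inv().apply(t-p).round(2),"local if aligned",goal().inv().apply(t-p).round(2),"turn",dr.round(4))
    y=np.array([-np.sin(YAW),np.cos(YAW),0]);print("along stage y",round(p@y,2),"F along y",round(np.dot(o["ft_force"],y),2))
E
python3 go.py 573.5 -39 180
```

```text
t 0.1 pos [206.94 589.17 184.72] F [0.11 0.01 0.18] w 87.9
local [-554.04 -471.16    5.33] local if aligned [-320.83 -652.71    4.72] turn [-1.300e-03 -3.000e-04 -4.092e-01]
along stage y 572.91 F along y -0.0
```

Call:
{"api": "move_arm", "payload": {"deltas": [[-20,-20,0,0,0,-0.1],[-20,-20,0,0,0,-0.1],[-20,-20,0,0,0,-0.1],[-20,-20,0,0,0,-0.1],[-17,-34,0,0,0,0]], "hand": -1}}

```text
t: 0.52
ee_pos: [288.7, 464.1, 182.5]
orientation: [0.141, -3.136, 0.002]
ft_force: [1.3, -0.9, 0.4]
width: 87.8
```

```bash
python3 go.py 573.5 -39 180
```

```text
t 0.52 pos [288.68 464.14 182.51] F [ 1.27 -0.89  0.42] w 87.83
local [-238.55 -526.65    2.53] local if aligned [-248.21 -522.17    2.51] turn [-0.001  -0.002   0.0184]
along stage y 442.36 F along y -0.98
```

Call:
{"api": "move_arm", "payload": {"deltas": [[-17,-36,0,0,0,0],[-17,-36,0,0,0,0],[-17,-36,0,0,0,0],[-17,-36,0,0,0,0],[-17,-36,0,0,0,0]]}}

```text
t: 0.93
ee_pos: [391.6, 284.6, 181.3]
orientation: [0.149, -3.135, 0.004]
ft_force: [1.4, -0.1, -0.4]
width: 88.1
```

Call:
{"api": "move_arm", "payload": {"deltas": [[-17,-36,0,0,0,0],[-17,-36,0,0,0,0],[-17,-36,0,0,0,0],[-17,-36,0,0,0,0],[-17,-36,0,0,0,0]]}}

```text
t: 1.35
ee_pos: [495.2, 103.7, 180.9]
orientation: [0.15, -3.133, 0.004]
ft_force: [0.5, 0.9, 0.5]
width: 87.8
```

```bash
python3 go.py 573.5 -39 180
```

```text
t 1.35 pos [495.23 103.71 180.93] F [0.49 0.88 0.52] w 87.8
local [ -64.3  -149.52    1.  ] local if aligned [ -67.89 -147.92    0.93] turn [-0.0025 -0.0046  0.0241]
along stage y 68.12 F along y 0.84
```

Call:
{"api": "move_arm", "payload": {"deltas": [[-15,-36,0,0,0,0.012],[-15,-36,0,0,0,0.012],[-15,-33,0,0,0,0],[-12,-25,0,0,0,0],[-8,-14,0,0,0,0]]}}

```text
t: 1.77
ee_pos: [574.8, -47.1, 180.0]
orientation: [0.103, -3.135, 0.005]
ft_force: [0.5, 0.4, 0.8]
width: 88.0
```

Call:
{"api": "move_arm", "payload": {"deltas": [[0,0,0,0,0,0],[0,0,0,0,0,0]]}}

```text
t: 1.93
ee_pos: [575.9, -50.8, 179.1]
orientation: [0.095, -3.135, 0.006]
ft_force: [-0.3, -0.1, 0.1]
width: 87.8
```

```bash
python3 - <<'E'
from h import *
from workcell import eyes
import pickle
d={}
for n in("wrist","top"):
    i=eyes.get_image(n);d[n]=i;cv2.imwrite(f"pics/{n}1.png",i["frame"][:,:,::-1])
pickle.dump(d,open("im1.pkl","wb"))
i=d["wrist"];print(i["fx"],i["cam_to_world"].round(3).tolist())
E
python3 go.py 573.5 -39 180
```

```text
349.608788737697 [[-0.061, 0.965, 0.256, 505.233], [0.998, 0.06, 0.011, -53.634], [-0.004, 0.256, -0.967, 378.527], [0.0, 0.0, 0.0, 1.0]]
t 2.03 pos [575.54 -49.67 179.28] F [ 0.55  0.78 -0.71] w 87.61
local [ 1.37 10.77 -0.75] local if aligned [ 1.27 10.78 -0.72] turn [-0.0034 -0.0058 -0.0089]
along stage y -90.59 F along y 0.73
```

View pics/wrist1.png

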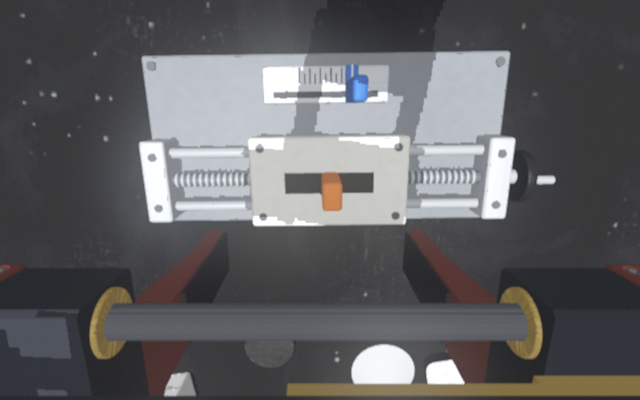

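The wrist view shows the whole stage. The handle is at (331,190), the pointer at (356,85), the ticks span columns 298–345, and the handwheel is on the right. I'll measure more closely.

Run:
```python
from h import *
import pickle
i=pickle.load(open("im1.pkl","rb"))["wrist"]
c=i["frame"][55:115,250:400,::-1];cv2.imwrite("pics/w1s.png",cv2.resize(c,None,fx=5,fy=5,interpolation=cv2.INTER_CUBIC))
P=pts(i);m=masks(i)["orange"];v,u=np.nonzero(m);print("or",u.min(),u.max(),v.min(),v.max())
q=P[m>0];t=q[abs(q[:,2]-111)<5];print("top",len(t),t.mean(0).round(1),t.min(0).round(1),t.max(0).round(1))
mt=(m>0)&(abs(P[...,2]-111)<5);print(cv2.minAreaRect(np.argwhere(mt)[:,::-1].astype(np.float32)))
v,u=np.nonzero(mt);print("ray top centre",plane(i,u.mean(),v.mean(),111).round(1))
# plate corners via screws: holes
for (u,v) in [(143,57),(508,52)]: print(plane(i,u,v,16).round(1))
a,b=plane(i,143,57,16),plane(i,508,52,16);print("len",np.linalg.norm(a-b),"yaw",np.degrees(np.arctan2(-(b-a)[0],(b-a)[1])))
```

```text
or 324 340 185 209
top 156 [579.3 -35.8 110.4] [564.9 -43.3 108.8] [584.9 -30.4 112.2]
((332.0, 197.0), (24.0, 16.0), 90.0)
ray top centre [579.1 -35.8 111. ]
[ 470.3 -225.2   16. ]
[444.5 127.   16. ]
len 353.1223711674252 yaw 4.19038390608215
```

View pics/w1s.png

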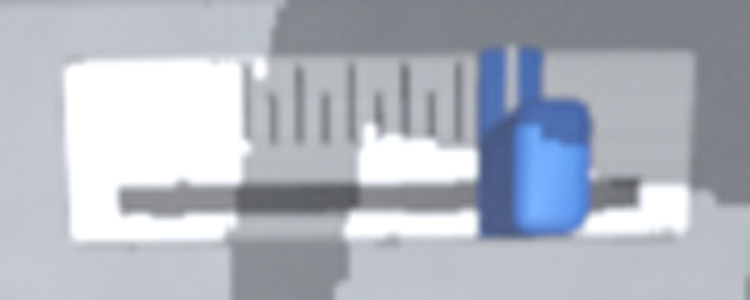

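The white line sits at tick 0, and ticks are spaced at 1.07 px/mm. I'll centre over the handle at about (575,-37.5), then go down.

Call:
{"api": "move_arm", "payload": {"deltas": [[0,8,0,-0.003,-0.005,-0.008],[0,4,10,0,0,0],[0,0,10,0,0,0],[0,0,0,0,0,0]]}}

```text
t: 2.37
ee_pos: [572.7, -32.3, 157.8]
orientation: [0.12, -3.139, -0.001]
ft_force: [-0.1, 0.7, -0.8]
width: 88.0
```

```bash
python3 go.py 575 -37.5 77
```

```text
t 2.37 pos [572.75 -32.3  157.81] F [-0.12  0.67 -0.83] w 88.03
local [-1.89 -5.41 80.81] local if aligned [-1.87 -5.35 80.81] turn [ 0.0006 -0.0005  0.0048]
along stage y -73.07 F along y 0.68
```

Call:
{"api": "move_arm", "payload": {"deltas": [[-1,-3,15,0,0,0],[-1,-2,18,0,0,0],[0,0,18,0,0,0],[0,0,10,0,0,0],[0,0,0,0,0,0]]}}

```text
t: 2.78
ee_pos: [574.0, -33.6, 93.4]
orientation: [0.128, -3.138, -0.001]
ft_force: [-0.4, 0.2, 0.2]
width: 87.2
```

```bash
python3 go.py 575 -37.5 77
```

```text
t 2.78 pos [574.02 -33.63  93.38] F [-0.41  0.25  0.16] w 87.24
local [-0.68 -3.95 16.37] local if aligned [-0.7  -3.93 16.38] turn [ 0.0008 -0.0012  0.0102]
along stage y -74.48 F along y 0.27
```

Call:
{"api": "move_arm", "payload": {"deltas": [[0,-3,10,0,0,0.009],[0,-3,5,0,0,0],[0,-1,2,0,0,0],[0,0,0,0,0,0]]}}

```text
t: 3.12
ee_pos: [574.9, -40.6, 75.6]
orientation: [0.114, -3.139, -0.001]
ft_force: [1.0, -0.3, -0.4]
width: 87.8
```

```bash
python3 - <<'E'
from h import *
from workcell import eyes
i=eyes.get_image("wrist");cv2.imwrite("pics/w2.png",i["frame"][:,:,::-1])
P=pts(i);m=(masks(i)["orange"]>0)&(abs(P[...,2]-111)<5);v,u=np.nonzero(m);print(len(u),u.min(),u.max(),v.min(),v.max(),plane(i,u.mean(),v.mean(),111).round(1))
E
python3 go.py 575 -37.5 77
```

```text
1117 307 334 227 268 [573.4 -37.6 111. ]
t 3.17 pos [575.15 -40.6   75.87] F [-0.05 -0.1   0.34] w 87.35
local [-0.07  3.11 -1.13] local if aligned [-0.07  3.11 -1.13] turn [ 0.0007 -0.0005  0.0015]
along stage y -81.52 F along y -0.09
```

View pics/w2.png

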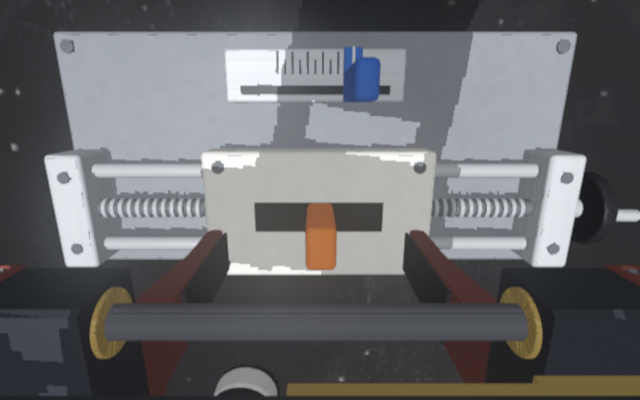

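The handle is centred at column 320 between the fingers, about 3 mm off centre. I'll correct that and close.

Call:
{"api": "move_arm", "payload": {"deltas": [[0,2.5,0,0,0,0],[0,0,0,0,0,0]]}}

```text
t: 3.33
ee_pos: [575.7, -38.2, 76.8]
orientation: [-0.113, 3.139, 0.001]
ft_force: [0.2, 0.8, 0.2]
width: 88.1
```

```bash
python3 go.py 575 -37.5 77
```

```text
t 3.33 pos [575.65 -38.23  76.78] F [0.19 0.79 0.23] w 88.08
local [ 0.6   0.77 -0.22] local if aligned [ 0.6   0.77 -0.22] turn [0.0005 0.001  0.0008]
along stage y -79.19 F along y 0.78
```

Call:
{"api": "move_arm", "payload": {"deltas": [[0,0,0,0,0,0],[0,0,0,0,0,0],[0,0,0,0,0,0]], "hand": 0.5}}

```text
t: 3.58
ee_pos: [576.5, -38.1, 78.0]
orientation: [-0.114, 3.136, 0.0]
ft_force: [0.1, -0.7, 0.1]
width: 71.6
```

Call:
{"api": "move_arm", "payload": {"deltas": [[0,0,0,0,0,0],[0,0,0,0,0,0],[0,0,0,0,0,0],[0,0,0,0,0,0],[0,0,0,0,0,0]], "hand": 1}}

```text
t: 4.0
ee_pos: [576.8, -38.0, 78.5]
orientation: [-0.114, 3.136, 0.0]
ft_force: [-0.4, -0.1, 0.2]
width: 38.3
```

```bash
python3 go.py 575 -37.5 77
```

```text
t 4.0 pos [576.79 -37.99  78.5 ] F [-0.36 -0.14  0.16] w 38.33
local [1.75 0.62 1.49] local if aligned [1.75 0.62 1.5 ] turn [0.     0.004  0.0013]
along stage y -79.03 F along y -0.12
```

Call:
{"api": "move_arm", "payload": {"deltas": [[1,0.5,1,0,0,0],[0.5,0,0.5,0,0.002,0],[0,0,0,0,0,0],[0,0,0,0,0,0]]}}

```text
t: 4.33
ee_pos: [574.9, -37.6, 76.7]
orientation: [-0.114, 3.138, 0.0]
ft_force: [-0.6, 0.3, 0.1]
width: 11.4
```

Call:
{"api": "move_arm", "payload": {"deltas": [[0,0,0,0,0,0]]}}

```text
t: 4.42
ee_pos: [574.9, -37.6, 76.6]
orientation: [-0.114, 3.138, 0.0]
ft_force: [0.2, -0.4, -0.5]
width: 4.7
```

```bash
python3 go.py 575 -37.5 77
```

```text
t 4.42 pos [574.88 -37.57  76.61] F [ 0.2  -0.44 -0.52] w 4.71
local [-0.13  0.06 -0.38] local if aligned [-0.13  0.06 -0.39] turn [0.0001 0.0013 0.0013]
along stage y -78.48 F along y -0.46
```

Width 4.7 mm means the 16 mm handle isn't between the pads. I'll look.

Run:
```python
from h import *
from workcell import eyes
for n in("wrist","scene","top"):
    i=eyes.get_image(n)
    f=i["frame"]
    if n=="scene": f=cv2.resize(f[150:290,230:400],None,fx=4,fy=4,interpolation=cv2.INTER_CUBIC)
    if n=="top": f=cv2.resize(f[160:270,250:410],None,fx=4,fy=4,interpolation=cv2.INTER_CUBIC)
    cv2.imwrite(f"pics/{n}3.png",f[:,:,::-1])
    P=pts(i);m=(masks(i)["orange"]>0);q=P[m];q=q[(q[:,0]>540)&(q[:,0]<610)&(abs(q[:,1])<80)]
    if len(q):print(n,len(q),q.min(0).round(1),q.max(0).round(1))
```

```text
wrist 531 [561.9 -45.1  89.4] [585.4 -31.3 116. ]
scene 60 [560.4 -48.8  66.5] [587.7 -32.3 114.8]
```

View pics/wrist3.png

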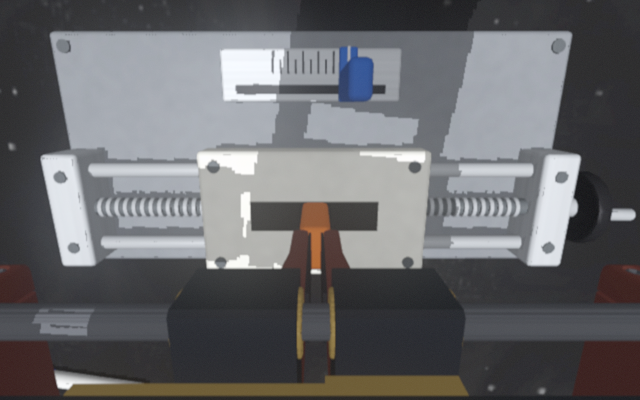

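View pics/scene3.png

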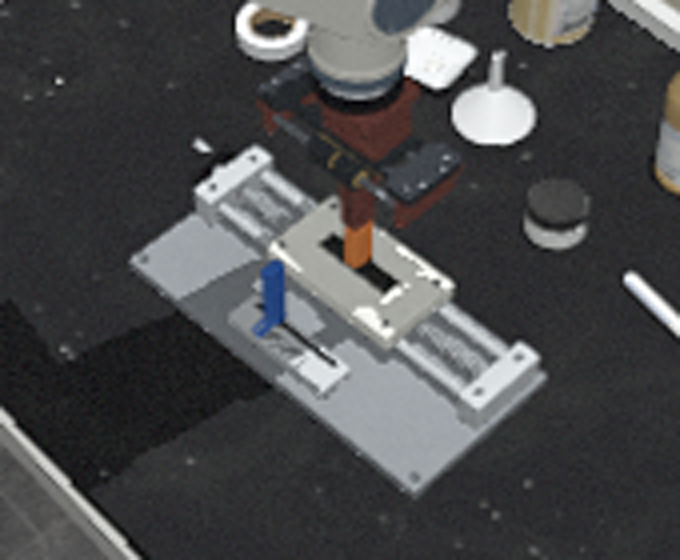

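Call:
{"api": "move_arm", "payload": {"deltas": [[0,0,0,0,0,0],[0,0,0,0,0,0],[0,0,0,0,0,0]]}}

```text
t: 4.82
ee_pos: [575.1, -37.6, 76.7]
orientation: [-0.114, 3.138, 0.0]
ft_force: [0.1, 0.1, 0.7]
width: 0.3
```

```bash
python3 - <<'E'
from workcell import ctrl
for k in range(3): print(ctrl.get_obs()["width"])
E
python3 - <<'E'
import cv2
f=cv2.imread("pics/wrist3.png")[190:300,240:400];cv2.imwrite("pics/w3c.png",cv2.resize(f,None,fx=5,fy=5,interpolation=cv2.INTER_CUBIC))
E
python3 go.py 575 -37.5 77
```

```text
0.3140631486709945
0.3140631486709945
0.3140631486709945
t 4.82 pos [575.06 -37.61  76.74] F [0.05 0.08 0.74] w 0.31
local [ 0.05  0.11 -0.26] local if aligned [ 0.05  0.11 -0.26] turn [0.     0.0017 0.0012]
along stage y -78.53 F along y 0.07
```

View pics/w3c.png

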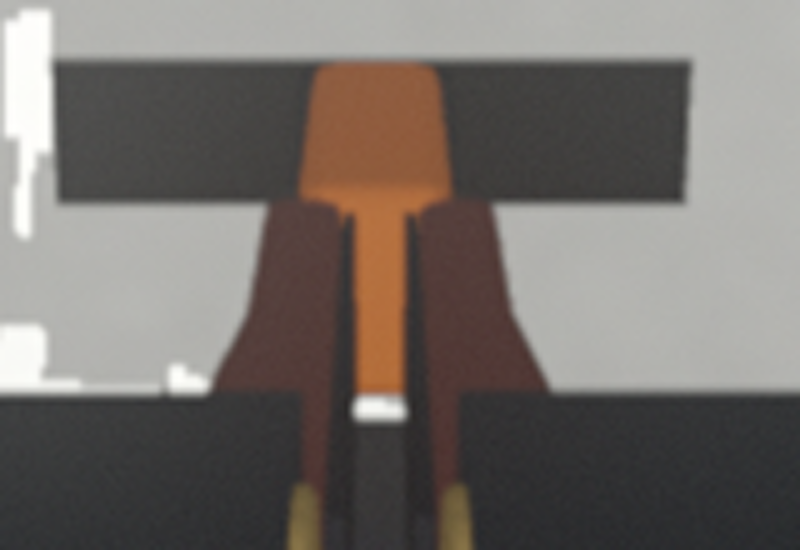

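The picture suggests the fingers closed above the handle top rather than around it. I'll check heights by depth.

Run:
```python
from h import *
from workcell import eyes,ctrl
import pickle
i=eyes.get_image("wrist");P=pts(i);pickle.dump(i,open("im4.pkl","wb"))
print(ctrl.hold_point_z, ctrl.get_obs()["ee_pos"], i["cam_to_world"][:3,3], ctrl.get_obs()["width"])
for (u,v) in [(298,233),(298,240),(334,233),(334,240),(315,215),(315,225),(316,235),(316,250),(316,265),(300,255),(230,240),(315,180)]:
    print((u,v),i["frame"][v,u],P[v,u].round(1),i["range_z"][v,u])
M=np.linalg.inv(i["cam_to_world"])
for p in ([575,-37.6,76.7],[565,-37.6,76.7],[565,-37.6,111],[563,-37.6,111],[563,-37.6,61]):
    c=M[:3,:3]@p+M[:3,3];print(p,(c[:2]/c[2]*i["fx"]+[i["cx"],i["cy"]]).round(1))
for n in ("scene",):
    i=eyes.get_image(n);P=pts(i)
    cv2.imwrite("pics/sc4.png",cv2.resize(i["frame"][170:240,280:360,::-1],None,fx=8,fy=8,interpolation=cv2.INTER_CUBIC))
```

```text
18.700000000000003 [575.01992897 -37.60594198  76.71412095] [502.96056538 -42.10187272 275.59585876] 0.9138493378738947
(298, 233) [88 68 66] [563.8 -46.2 118.2] 167.7018
(298, 240) [85 63 60] [563.1 -45.8 128.7] 157.4377
(334, 233) [116 106 104] [562.4 -29.  118.6] 167.31102
(334, 240) [81 60 57] [562.2 -29.5 127.9] 158.28508
(315, 215) [144  93  63] [563.  -38.2  91. ] 193.90923
(315, 225) [145  92  60] [563.1 -38.1 107.1] 178.4544
(316, 235) [113  79  59] [564.3 -37.5 117.9] 168.37047
(316, 250) [111  76  55] [567.6 -37.3 128.1] 159.34796
(316, 265) [110  73  52] [574.7 -36.8 129. ] 160.37614
(300, 255) [83 61 58] [563.9 -44.2 142.8] 144.05887
(230, 240) [181 181 177] [596.3 -93.3  55.9] 235.52081
(315, 180) [179 179 176] [551.1 -39.1  54.9] 225.658
[575, -37.6, 76.7] [314.6 226.6]
[565, -37.6, 76.7] [315.8 210.8]
[565, -37.6, 111] [315.8 231.2]
[563, -37.6, 111] [316.1 227.5]
[563, -37.6, 61] [316.  200.4]
```

View pics/sc4.png

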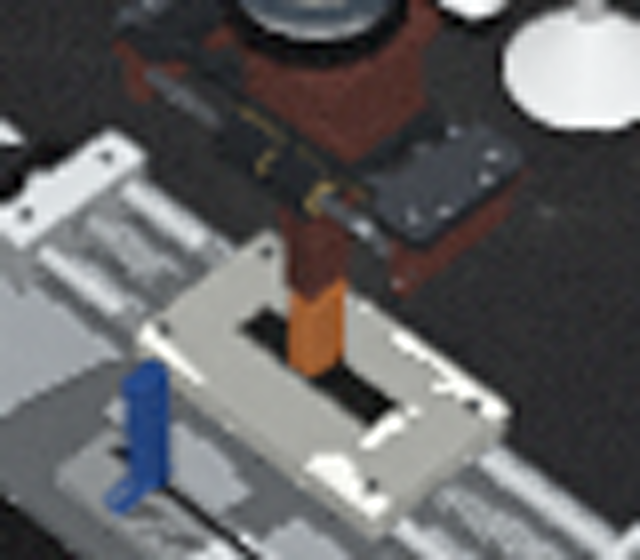

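Run:
```python
from h import *
from workcell import eyes,ctrl
import pickle
i=pickle.load(open("im4.pkl","rb"));P=pts(i)
cv2.imwrite("pics/w4c.png",cv2.resize(i["frame"][190:300,240:400,::-1],None,fx=5,fy=5,interpolation=cv2.INTER_CUBIC))
print("body",[P[v,u].round(0).tolist() for u,v in[(240,272),(400,272),(240,290),(400,290),(240,320)]])
print("col",[P[v,298].round(0).tolist() for v in range(226,264,4)])
print("mid",[P[v,316].round(0).tolist() for v in range(226,264,4)])
i=eyes.get_image("scene");P=pts(i)
for v in range(194,220,2):
    print(v,[(P[v,u].round(0).tolist(),i["frame"][v,u].tolist()) for u in (318,321)])
```

```text
body [[543.0, -57.0, 200.0], [540.0, -19.0, 200.0], [542.0, -55.0, 210.0], [540.0, -21.0, 209.0], [543.0, -53.0, 218.0]]
col [[583.0, -48.0, 56.0], [586.0, -48.0, 55.0], [564.0, -46.0, 120.0], [563.0, -46.0, 126.0], [564.0, -46.0, 129.0], [563.0, -45.0, 135.0], [564.0, -45.0, 138.0], [564.0, -45.0, 142.0], [564.0, -45.0, 146.0], [564.0, -45.0, 150.0]]
mid [[563.0, -38.0, 108.0], [565.0, -38.0, 110.0], [564.0, -38.0, 117.0], [565.0, -38.0, 121.0], [564.0, -38.0, 128.0], [566.0, -37.0, 127.0], [568.0, -37.0, 128.0], [570.0, -37.0, 128.0], [572.0, -37.0, 128.0], [573.0, -37.0, 129.0]]
194 [([543.0, -68.0, 220.0], [71, 65, 49]), ([559.0, -65.0, 206.0], [60, 63, 71])]
196 [([544.0, -67.0, 208.0], [67, 59, 45]), ([551.0, -74.0, 210.0], [80, 79, 84])]
198 [([563.0, -46.0, 167.0], [79, 50, 46]), ([576.0, -46.0, 157.0], [69, 35, 33])]
200 [([562.0, -46.0, 157.0], [74, 47, 43]), ([573.0, -50.0, 152.0], [75, 47, 42])]
202 [([562.0, -47.0, 148.0], [69, 38, 36]), ([578.0, -45.0, 134.0], [76, 47, 44])]
204 [([564.0, -44.0, 133.0], [62, 37, 32]), ([579.0, -44.0, 122.0], [73, 46, 42])]
206 [([562.0, -47.0, 127.0], [73, 46, 42]), ([580.0, -42.0, 109.0], [172, 106, 60])]
208 [([565.0, -44.0, 112.0], [163, 101, 59]), ([581.0, -41.0, 97.0], [150, 88, 47])]
210 [([564.0, -45.0, 103.0], [163, 99, 54]), ([578.0, -45.0, 92.0], [150, 92, 48])]
212 [([564.0, -45.0, 92.0], [161, 97, 52]), ([578.0, -44.0, 80.0], [148, 85, 43])]
214 [([563.0, -46.0, 83.0], [161, 98, 54]), ([578.0, -45.0, 70.0], [147, 85, 43])]
216 [([567.0, -42.0, 65.0], [147, 85, 45]), ([576.0, -47.0, 62.0], [34, 32, 31])]
218 [([565.0, -44.0, 57.0], [139, 141, 137]), ([571.0, -53.0, 61.0], [30, 31, 29])]
```

View pics/w4c.png

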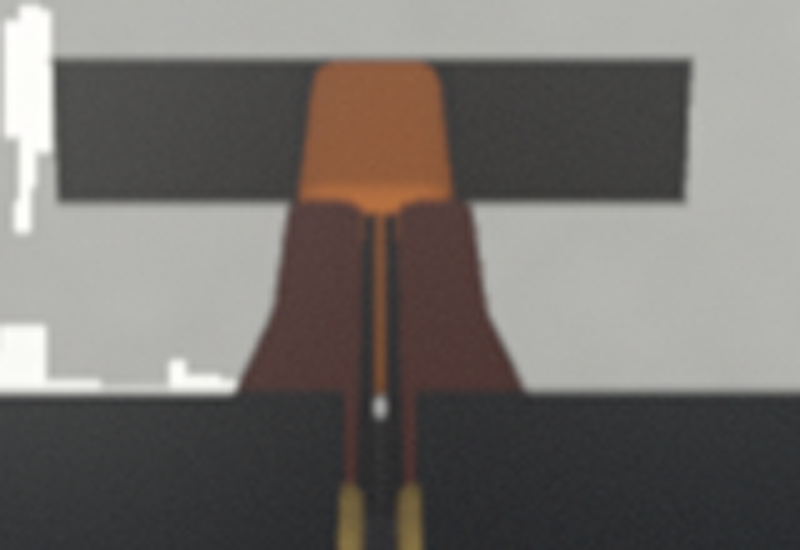

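All cameras agree that the fingertips are at z ≈ 112, just above the handle top at 111, while the reported TCP z is 76.7. The reported z is therefore about 35 mm too low, and I'll go by the camera height. Nothing was touched. I'll reopen and go down about 35 mm further, checking by picture and force.

Call:
{"api": "move_arm", "payload": {"deltas": [[0,0,-1,0,0,0],[0,0,0,0,0,0],[0,0,0,0,0,0],[0,0,0,0,0,0],[0,0,0,0,0,0]], "hand": 0}}

```text
t: 5.38
ee_pos: [575.0, -37.6, 77.9]
orientation: [-0.114, 3.138, 0.0]
ft_force: [-0.6, -0.5, 0.2]
width: 30.3
```

Call:
{"api": "move_arm", "payload": {"deltas": [[0,0,0,0,0,0],[0,0,0,0,0,0]]}}

```text
t: 5.55
ee_pos: [575.0, -37.6, 77.9]
orientation: [-0.114, 3.138, 0.0]
ft_force: [-0.0, 0.3, -0.4]
width: 42.8
```

```bash
python3 go.py 575 -37.5 42
python3 - <<'E'
from h import *
from workcell import eyes
i=eyes.get_image("wrist");cv2.imwrite("pics/w5.png",cv2.resize(i["frame"][150:300,200:430,::-1],None,fx=3,fy=3))
E
```

```text
t 5.55 pos [575.03 -37.58  77.87] F [-0.04  0.3  -0.45] w 42.77
local [ 0.08  0.08 35.87] local if aligned [2.000e-02 8.000e-02 3.587e+01] turn [0.0001 0.0016 0.0012]
along stage y -78.49 F along y 0.3
```

View pics/w5.png

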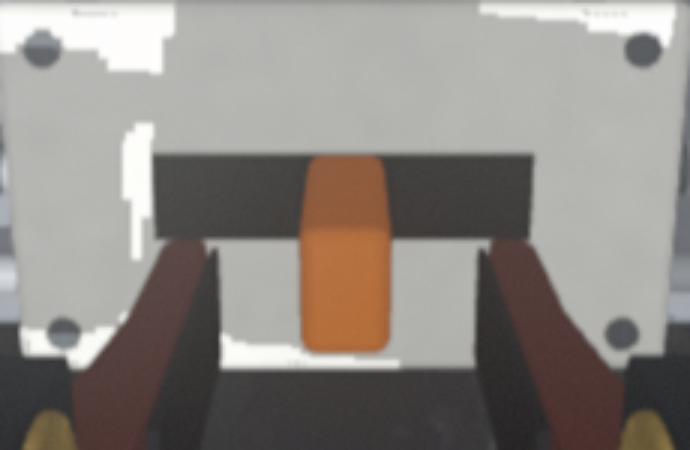

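The handle (column 345 in the crop) is centred between the fingers (207–490). I'll go down now.

Call:
{"api": "move_arm", "payload": {"deltas": [[0,0,8,0,0,0],[0,0,8,0,0,0],[0,0,8,0,0,0],[0,0,6,0,0,0],[0,0,0,0,0,0]]}}

```text
t: 6.02
ee_pos: [574.9, -37.6, 44.5]
orientation: [-0.114, 3.138, 0.0]
ft_force: [-0.4, 0.0, 0.3]
width: 44.0
```

```bash
python3 go.py 575 -37.5 42
python3 - <<'E'
from h import *
from workcell import eyes
i=eyes.get_image("wrist");cv2.imwrite("pics/w6.png",cv2.resize(i["frame"][150:300,200:430,::-1],None,fx=3,fy=3))
E
```

```text
t 6.02 pos [574.88 -37.59  44.51] F [-0.37  0.03  0.3 ] w 43.98
local [-0.12  0.09  2.51] local if aligned [-0.13  0.09  2.51] turn [0.     0.0016 0.0013]
along stage y -78.5 F along y 0.05
```

View pics/w6.png

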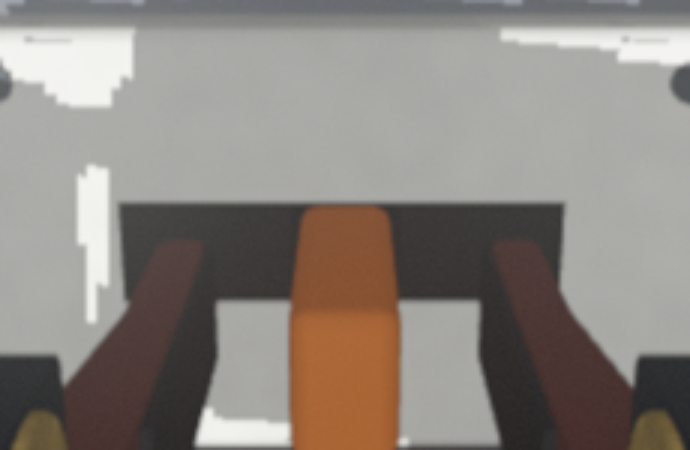

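The tips now flank the handle below its top. I'll close.

Call:
{"api": "move_arm", "payload": {"deltas": [[0,0,1,0,0,0],[0,0,0,0,0,0],[0,0,0,0,0,0],[0,0,0,0,0,0],[0,0,0,0,0,0]], "hand": 1}}

```text
t: 6.48
ee_pos: [575.2, -37.6, 43.8]
orientation: [-0.114, 3.138, 0.0]
ft_force: [-0.4, 0.5, -2.6]
width: 15.7
```

Call:
{"api": "move_arm", "payload": {"deltas": [[0,0,0,0,0,0],[0,0,0,0,0,0]]}}

```text
t: 6.65
ee_pos: [575.2, -37.6, 43.8]
orientation: [-0.114, 3.138, 0.0]
ft_force: [1.0, -0.3, -2.4]
width: 15.8
```

```bash
python3 go.py 575 -37.5 42
python3 - <<'E'
from h import *
from workcell import eyes
import pickle
i=eyes.get_image("wrist");cv2.imwrite("pics/w7.png",i["frame"][:,:,::-1]);pickle.dump(i,open("im7.pkl","wb"))
E
```

```text
t 6.65 pos [575.2  -37.6   43.77] F [ 1.04 -0.29 -2.38] w 15.84
local [0.19 0.11 1.77] local if aligned [0.19 0.11 1.77] turn [-0.      0.0019  0.0013]
along stage y -78.53 F along y -0.36
```

View pics/w7.png

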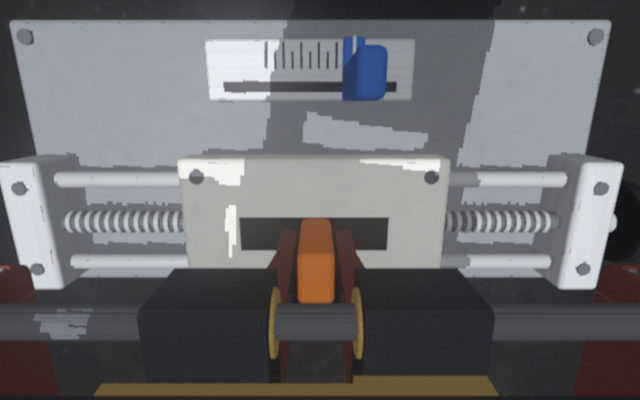

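Gripped, with width 15.8. Now I'll rock towards the handwheel (+y) in small steps.

Call:
{"api": "move_arm", "payload": {"deltas": [[0,0.8,0,0,0,0],[0,0.8,0,0,0,0],[0,0.8,0,0,0,0]]}}

```text
t: 6.95
ee_pos: [575.1, -35.5, 43.8]
orientation: [-0.114, 3.138, -0.001]
ft_force: [1.0, -1.0, -2.8]
width: 16.1
```

```bash
python3 go.py 575 -37.5 42
```

```text
t 6.95 pos [575.07 -35.45  43.78] F [ 1.   -0.96 -2.83] w 16.06
local [ 0.22 -2.04  1.78] local if aligned [ 0.21 -2.04  1.78] turn [-0.0004  0.002   0.0012]
along stage y -76.38 F along y -1.03
```

Call:
{"api": "move_arm", "payload": {"deltas": [[0,0.8,0,0,0,0],[0,0.8,0,0,0,0]]}}

```text
t: 7.12
ee_pos: [574.9, -33.8, 43.8]
orientation: [-0.114, 3.137, -0.001]
ft_force: [0.4, -0.7, -2.1]
width: 15.9
```

Call:
{"api": "move_arm", "payload": {"deltas": [[0,0.8,0,0,0,0],[0,0.8,0,0,0,0]]}}

```text
t: 7.28
ee_pos: [574.8, -32.0, 43.8]
orientation: [-0.114, 3.138, -0.001]
ft_force: [0.6, -0.9, -2.4]
width: 16.0
```

Call:
{"api": "move_arm", "payload": {"deltas": [[0,0.8,0,0,0,0],[0,0.8,0,0,0,0]]}}

```text
t: 7.45
ee_pos: [574.7, -30.2, 43.8]
orientation: [-0.114, 3.138, -0.001]
ft_force: [0.9, -1.3, -2.4]
width: 16.0
```

Call:
{"api": "move_arm", "payload": {"deltas": [[0,0.7,0,0,0,0],[0,0.7,0,0,0,0]]}}

```text
t: 7.62
ee_pos: [574.5, -28.6, 43.8]
orientation: [-0.114, 3.138, -0.001]
ft_force: [-0.3, -0.2, -1.9]
width: 15.8
```

Call:
{"api": "move_arm", "payload": {"deltas": [[0,0.7,0,0,0,0],[0,0.7,0,0,0,0]]}}

```text
t: 7.78
ee_pos: [574.5, -27.1, 43.8]
orientation: [-0.114, 3.138, -0.001]
ft_force: [0.2, -6.5, -2.7]
width: 15.8
```

Call:
{"api": "move_arm", "payload": {"deltas": [[0,0.7,0,0,0,0],[0,0.7,0,0,0,0]]}}

```text
t: 7.95
ee_pos: [574.5, -27.2, 43.8]
orientation: [-0.116, 3.137, -0.005]
ft_force: [1.3, -6.3, -2.1]
width: 15.9
```

Contact: y holds at -27.1 with about 6.4 N. I'll hold the light press a moment longer.

Call:
{"api": "move_arm", "payload": {"deltas": [[0,0.5,0,0,0,0],[0,0.5,0,0,0,0],[0,0.5,0,0,0,0]]}}

```text
t: 8.2
ee_pos: [574.5, -27.2, 43.8]
orientation: [-0.115, 3.137, -0.008]
ft_force: [0.8, -5.1, -2.5]
width: 15.5
```

```bash
python3 go.py 575 -37.5 42
python3 - <<'E'
from h import *
from workcell import eyes
import pickle
i=eyes.get_image("wrist");cv2.imwrite("pics/w8.png",i["frame"][:,:,::-1]);pickle.dump(i,open("im8.pkl","wb"))
E
python3 go.py 575 -37.5 42
```

```text
t 8.2 pos [574.47 -27.24  43.77] F [ 0.83 -5.07 -2.5 ] w 15.5
local [  0.23 -10.26   1.82] local if aligned [  0.21 -10.27   1.77] turn [-0.0049  0.0022  0.0021]
along stage y -68.14 F along y -5.11
t 8.25 pos [574.48 -27.23  43.77] F [ 0.65 -6.5  -2.83] w 16.09
local [  0.24 -10.27   1.82] local if aligned [  0.21 -10.28   1.77] turn [-0.005   0.0022  0.0021]
along stage y -68.14 F along y -6.53
```

Near stop: stage-y reading -68.14 at about 6 N. Now I'll rock the other way.

Call:
{"api": "move_arm", "payload": {"deltas": [[0,-0.7,0,0,0,0],[0,-0.9,0,-0.004,0,0],[0,-0.9,0,0,0,0],[0,-0.9,0,0,0,0],[0,-0.9,0,0,0,0]]}}

```text
t: 8.67
ee_pos: [574.7, -30.0, 43.8]
orientation: [-0.115, 3.138, 0.003]
ft_force: [0.3, 0.2, -1.6]
width: 15.8
```

```bash
python3 go.py 575 -37.5 42
```

```text
t 8.67 pos [574.65 -30.02  43.77] F [ 0.28  0.21 -1.58] w 15.76
local [ 0.2  -7.49  1.76] local if aligned [ 0.19 -7.48  1.77] turn [0.0017 0.002  0.0017]
along stage y -70.93 F along y 0.19
```

Call:
{"api": "move_arm", "payload": {"deltas": [[0,-0.9,0,0,0,0],[0,-0.9,0,0,0,0],[0,-0.9,0,0,0,0],[0,-0.9,0,0,0,0],[0,-0.9,0,0,0,0]]}}

```text
t: 9.08
ee_pos: [575.0, -34.6, 43.8]
orientation: [-0.115, 3.138, 0.003]
ft_force: [-0.3, 1.3, -1.8]
width: 15.6
```

```bash
python3 go.py 575 -37.5 42
```

```text
t 9.08 pos [574.97 -34.57  43.78] F [-0.31  1.34 -1.81] w 15.58
local [ 0.19 -2.92  1.77] local if aligned [ 0.18 -2.92  1.78] turn [0.0019 0.002  0.002 ]
along stage y -75.5 F along y 1.36
```

Call:
{"api": "move_arm", "payload": {"deltas": [[0,-0.9,0,0,0,0],[0,-0.9,0,0,0,0],[0,-0.9,0,0,0,0],[0,-0.9,0,0,0,0],[0,-0.8,0,0,0,0]]}}

```text
t: 9.5
ee_pos: [575.4, -39.5, 43.8]
orientation: [-0.115, 3.138, 0.003]
ft_force: [0.7, -0.0, -1.9]
width: 15.7
```

Call:
{"api": "move_arm", "payload": {"deltas": [[0,-0.7,0,0,0,0],[0,-0.7,0,0,0,0]]}}

```text
t: 9.67
ee_pos: [575.5, -41.1, 43.8]
orientation: [-0.115, 3.138, 0.003]
ft_force: [-0.1, 1.0, -1.4]
width: 15.9
```

Call:
{"api": "move_arm", "payload": {"deltas": [[0,-0.7,0,0,0,0],[0,-0.7,0,0,0,0]]}}

```text
t: 9.83
ee_pos: [575.6, -42.7, 43.8]
orientation: [-0.115, 3.138, 0.003]
ft_force: [1.4, 0.7, -1.4]
width: 15.8
```

Call:
{"api": "move_arm", "payload": {"deltas": [[0,-0.7,0,0,0,0],[0,-0.7,0,0,0,0]]}}

```text
t: 10.0
ee_pos: [575.7, -44.2, 43.8]
orientation: [-0.115, 3.138, 0.003]
ft_force: [0.8, 1.1, -2.3]
width: 15.9
```

Call:
{"api": "move_arm", "payload": {"deltas": [[0,-0.7,0,0,0,0],[0,-0.7,0,0,0,0]]}}

```text
t: 10.17
ee_pos: [575.8, -45.8, 43.8]
orientation: [-0.115, 3.138, 0.003]
ft_force: [0.7, 0.6, -2.2]
width: 16.0
```

Call:
{"api": "move_arm", "payload": {"deltas": [[0,-0.7,0,0,0,0],[0,-0.7,0,0,0,0]]}}

```text
t: 10.33
ee_pos: [575.9, -47.3, 43.8]
orientation: [-0.115, 3.138, 0.003]
ft_force: [0.4, 0.9, -1.8]
width: 15.9
```

Call:
{"api": "move_arm", "payload": {"deltas": [[0,-0.7,0,0,0,0],[0,-0.7,0,0,0,0]]}}

```text
t: 10.5
ee_pos: [576.1, -48.8, 43.8]
orientation: [-0.115, 3.137, 0.003]
ft_force: [0.4, 2.8, -1.8]
width: 16.0
```

Call:
{"api": "move_arm", "payload": {"deltas": [[0,-0.6,0,0,0,0],[0,-0.6,0,0,0,0]]}}

```text
t: 10.67
ee_pos: [576.1, -50.2, 43.8]
orientation: [-0.115, 3.138, 0.003]
ft_force: [1.2, 0.9, -2.3]
width: 15.6
```

Call:
{"api": "move_arm", "payload": {"deltas": [[0,-0.6,0,0,0,0],[0,-0.5,0,0,0,0],[0,-0.5,0,0,0,0]]}}

```text
t: 10.92
ee_pos: [576.3, -52.0, 43.8]
orientation: [-0.115, 3.138, 0.003]
ft_force: [0.2, 1.4, -2.3]
width: 15.8
```

```bash
python3 go.py 575 -37.5 42
python3 - <<'E'
from h import *
from workcell import eyes
import pickle
i=eyes.get_image("wrist");cv2.imwrite("pics/w9.png",i["frame"][:,:,::-1]);pickle.dump(i,open("im9.pkl","wb"))
E
python3 go.py 575 -37.5 42
```

```text
t 10.92 pos [576.26 -52.    43.77] F [ 0.18  1.36 -2.26] w 15.8
local [ 0.2  14.55  1.8 ] local if aligned [ 0.22 14.55  1.77] turn [0.0019 0.002  0.0019]
along stage y -92.97 F along y 1.35
t 10.97 pos [576.27 -52.09  43.78] F [-0.39  1.46 -2.32] w 15.59
local [ 0.21 14.64  1.81] local if aligned [ 0.23 14.64  1.78] turn [0.0018 0.002  0.0018]
along stage y -93.06 F along y 1.49
```

View pics/w9.png

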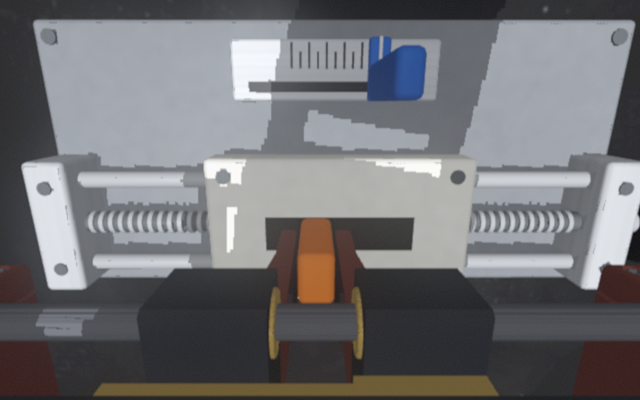

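View pics/w8.png

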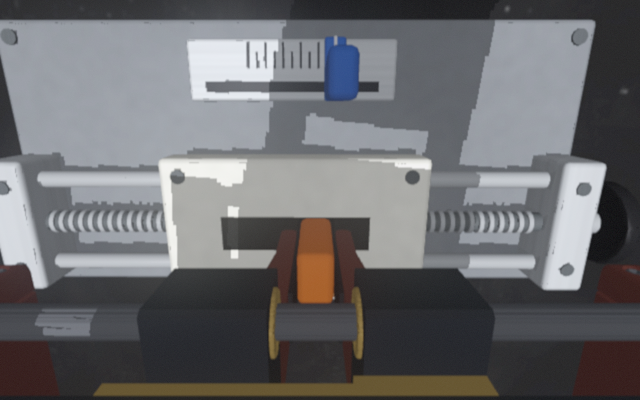

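No stop yet after 24.9 mm; the 2.8 N reading was noise. Plate and carriage have stayed consistent, so I'll continue.

Call:
{"api": "move_arm", "payload": {"deltas": [[0,-0.6,0,0,0,0],[0,-0.6,0,0,0,0]]}}

```text
t: 11.13
ee_pos: [576.3, -53.2, 43.8]
orientation: [-0.115, 3.138, 0.003]
ft_force: [1.0, 4.6, -1.5]
width: 16.1
```

Call:
{"api": "move_arm", "payload": {"deltas": [[0,-0.6,0,0,0,0],[0,-0.6,0,0,0,0]]}}

```text
t: 11.3
ee_pos: [576.4, -53.2, 43.8]
orientation: [-0.114, 3.138, 0.006]
ft_force: [0.8, 5.3, -2.0]
width: 15.5
```

Call:
{"api": "move_arm", "payload": {"deltas": [[0,-0.6,0,0,0,0],[0,-0.6,0,0,0,0]]}}

```text
t: 11.47
ee_pos: [576.4, -53.2, 43.8]
orientation: [-0.114, 3.138, 0.009]
ft_force: [-0.1, 4.9, -1.4]
width: 16.2
```

Call:
{"api": "move_arm", "payload": {"deltas": [[0,-0.65,0,0,0,0],[0,-0.65,0,0,0,0],[0,-0.65,0,0,0,0]]}}

```text
t: 11.72
ee_pos: [576.4, -53.1, 43.8]
orientation: [-0.114, 3.138, 0.012]
ft_force: [0.9, 5.2, -0.5]
width: 15.9
```

```bash
python3 go.py 575 -37.5 42
python3 - <<'E'
from h import *
from workcell import eyes
import pickle
i=eyes.get_image("wrist");cv2.imwrite("pics/w10.png",i["frame"][:,:,::-1]);pickle.dump(i,open("im10.pkl","wb"))
E
python3 go.py 575 -37.5 42
```

```text
t 11.72 pos [576.36 -53.14  43.8 ] F [ 0.93  5.23 -0.47] w 15.91
local [ 0.22 15.68  1.92] local if aligned [ 0.24 15.7   1.8 ] turn [0.0077 0.0016 0.0015]
along stage y -94.11 F along y 5.15
t 11.77 pos [576.31 -53.12  43.78] F [-0.06  5.75 -2.03] w 15.89
local [ 0.17 15.66  1.9 ] local if aligned [ 0.19 15.68  1.78] turn [0.0078 0.0015 0.0016]
along stage y -94.09 F along y 5.74
```

View pics/w10.png

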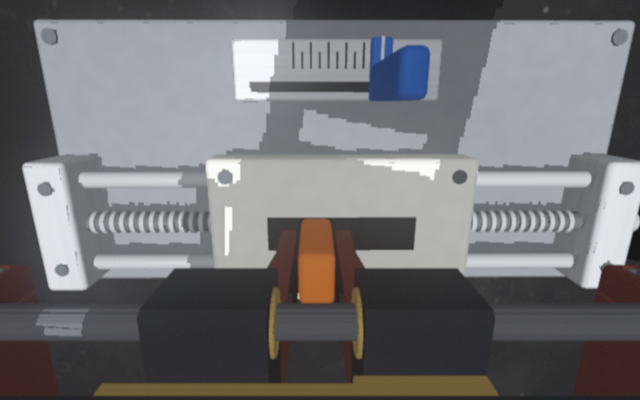

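The far stop is at about y -53.15 with about 5 N held. Arm readings give a travel of about 26 mm. I'll cross-check in the pictures and confirm the carriage stayed put.

Run:
```python
from h import *
import pickle
from scipy.ndimage import gaussian_filter1d
ys=np.array([-np.sin(np.deg2rad(4.15)),np.cos(np.deg2rad(4.15)),0])
def edges(i,row0,row1,guess,w=8,dark=None):
    g=cv2.cvtColor(i["frame"],cv2.COLOR_RGB2GRAY)[row0:row1].astype(float).mean(0);d=abs(np.gradient(gaussian_filter1d(g,1)))
    out=[]
    for x in guess:
        s=slice(x-w,x+w+1);ww=d[s];k=ww.argmax();kk=np.arange(max(0,k-3),min(2*w+1,k+4));out.append(x-w+(kk*ww[kk]).sum()/ww[kk].sum())
    return out
for n,ge,pg in(("im7",(240,388),(180,448)),("im8",(222,370),(162,431)),("im9",(266,413),(206,475)),("im10",(268,415),(208,475))):
    i=pickle.load(open(n+".pkl","rb"))
    e=edges(i,226,244,ge,6);c=edges(i,190,210,pg,6)
    s=[plane(i,u,235,56)@ys for u in e];cc=[plane(i,u,200,50)@ys for u in c]
    m=masks(i)["orange"];v,u=np.nonzero(m[255:295]);h=plane(i,u.mean(),v.mean()+255,111)
    print(n,"slot px",np.round(e,2),"world",np.round(s,2),"wid",round(s[1]-s[0],2),"carr",np.round(cc,2),"handle",u.mean().round(2),round(h@ys,2),"cam",(i["cam_to_world"][:3,3]@ys).round(2))
    # plate corner screws
```

```text
im7 slot px [239.54 387.07] world [-121.87  -37.79] wid 84.08 carr [-154.98   -3.84] handle 315.49 -78.52 cam -78.41
im8 slot px [221.68 368.75] world [-121.66  -37.79] wid 83.87 carr [-155.95   -4.  ] handle 315.21 -67.91 cam -67.09
im9 slot px [265.33 412.4 ] world [-121.61  -37.79] wid 83.83 carr [-155.43   -3.95] handle 315.73 -92.99 cam -93.27
im10 slot px [267.4  414.32] world [-121.61  -37.79] wid 83.82 carr [-155.38   -3.95] handle 316.15 -94.33 cam -95.53
```

The carriage stayed put within 0.3 mm. The free play is 26.2 mm from the arm and 26.4 mm by sight, so I'll take 26.3 mm. Next I'll unload, open and raise.

Call:
{"api": "move_arm", "payload": {"deltas": [[0,0.7,0,0.004,0,0],[0,0.3,0,0.002,0,0]]}}

```text
t: 11.93
ee_pos: [576.3, -52.5, 43.8]
orientation: [-0.116, 3.138, 0.001]
ft_force: [1.2, -0.6, -1.7]
width: 15.4
```

Call:
{"api": "move_arm", "payload": {"deltas": [[0,0,0,0,0,0],[0,0,0,0,0,0],[0,0,0,0,0,0],[0,0,0,0,0,0]], "hand": 0}}

```text
t: 12.27
ee_pos: [576.8, -53.0, 44.4]
orientation: [-0.115, 3.137, -0.0]
ft_force: [0.3, 0.7, 0.5]
width: 39.2
```

```bash
python3 go.py 575 -37.5 85
```

```text
t 12.27 pos [576.8  -52.99  44.44] F [0.32 0.66 0.53] w 39.17
local [  0.55  15.57 -40.56] local if aligned [  0.69  15.58 -40.56] turn [-0.0001  0.0026  0.0022]
along stage y -93.99 F along y 0.64
```

Call:
{"api": "move_arm", "payload": {"deltas": [[0,0,-10,0,0,0],[0,0,-12,0,0,0],[0,0,-12,0,0,0],[0,0,-10,0,0,0],[0,0,0,0,0,0]]}}

```text
t: 12.68
ee_pos: [576.9, -53.3, 93.4]
orientation: [-0.115, 3.137, -0.0]
ft_force: [-1.0, -0.5, 1.0]
width: 43.7
```

```bash
python3 - <<'E'
from h import *
from workcell import eyes
import pickle
i=eyes.get_image("wrist");pickle.dump(i,open("im11.pkl","wb"));cv2.imwrite("pics/w11.png",i["frame"][:,:,::-1])
P=pts(i);m=(masks(i)["blue"]>0);q=P[m];t=m&(abs(P[...,2]-105)<4);v,u=np.nonzero(t)
print(len(u),P[t].mean(0).round(1),P[t].min(0).round(1),P[t].max(0).round(1),u.min(),u.max(),v.min(),v.max())
for z in(105,): print([plane(i,a,v.mean(),z).round(1).tolist() for a in(u.min(),u.mean(),u.max())])
E
python3 go.py 488 -26 85
```

```text
838 [490.7 -22.8 104.1] [481.3 -28.6 101.2] [500.2 -16.4 106.6] 375 398 60 98
[[491.2, -28.8, 105.0], [490.7, -23.0, 105.0], [490.3, -17.1, 105.0]]
t 12.73 pos [576.72 -53.31  92.73] F [0.23 0.02 0.28] w 43.91
local [86.51 33.72  7.5 ] local if aligned [86.55 33.56  7.73] turn [-0.0001  0.0025  0.0018]
along stage y -94.3 F along y 0.01
```

View pics/w11.png

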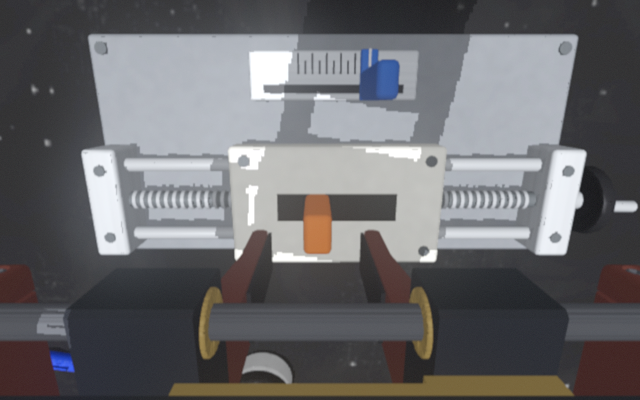

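The handle is released and the tips are clear. The pointer grip top is at (490.7,-23,105). I'll move over it.

Call:
{"api": "move_arm", "payload": {"deltas": [[16,6,0,0,0.002,0],[20,7,0,0,0,0],[20,7,0,0,0,0],[16,6,0,0,0,0],[6,3,0,0,0,0]]}}

```text
t: 13.15
ee_pos: [495.8, -30.0, 93.0]
orientation: [-0.113, 3.135, -0.001]
ft_force: [0.7, 0.8, -0.5]
width: 43.7
```

Call:
{"api": "move_arm", "payload": {"deltas": [[0,0,0,0,0,0],[0,0,0,0,0,0]]}}

```text
t: 13.32
ee_pos: [494.7, -29.6, 93.0]
orientation: [-0.114, 3.136, -0.001]
ft_force: [-0.2, 0.2, 0.5]
width: 43.9
```

```bash
python3 go.py 490.7 -23 52;python3 - <<'E'
from h import *
from workcell import eyes
import pickle
i=eyes.get_image("wrist");pickle.dump(i,open("im12.pkl","wb"));cv2.imwrite("pics/w12.png",i["frame"][:,:,::-1])
P=pts(i);m=(masks(i)["blue"]>0);q=P[m];t=m&(abs(P[...,2]-105)<4);v,u=np.nonzero(t)
print(len(u),P[t].mean(0).round(1),P[t].min(0).round(1),P[t].max(0).round(1),u.min(),u.max(),v.min(),v.max())
E
```

```text
t 13.32 pos [494.71 -29.61  93.  ] F [-0.21  0.22  0.46] w 43.94
local [ 3.65  6.91 40.98] local if aligned [ 3.52  6.88 41.  ] turn [-0.0007  0.0033  0.0014]
along stage y -64.82 F along y 0.24
66 [482.6 -22.  104.1] [480.9 -26.3 102.2] [484.5 -18.3 105.6] 322 336 211 218
```

View pics/w12.png

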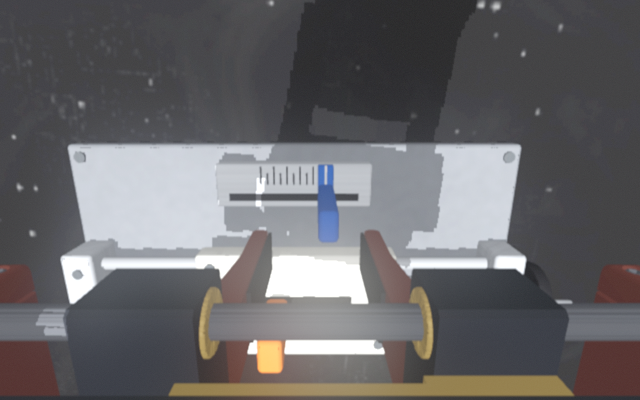

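Call:
{"api": "move_arm", "payload": {"deltas": [[2,4,0,0,0.003,0],[2,3,0,0,0,0],[0,0,8,0,0,0],[0,0,6,0,0,0],[0,0,0,0,0,0]]}}

```text
t: 13.78
ee_pos: [494.1, -22.9, 78.0]
orientation: [-0.113, 3.136, -0.002]
ft_force: [-0.3, -0.3, 0.3]
width: 44.0
```

```bash
python3 go.py 490.7 -23 37;python3 - <<'E'
from h import *
from workcell import eyes
import pickle
i=eyes.get_image("wrist");cv2.imwrite("pics/w13.png",cv2.resize(i["frame"][140:290,200:440,::-1],None,fx=3,fy=3))
E
```

```text
t 13.78 pos [494.1  -22.9   77.96] F [-0.3  -0.27  0.29] w 43.98
local [ 3.55  0.2  40.95] local if aligned [ 3.4   0.14 40.96] turn [-0.0013  0.0037  0.0009]
along stage y -58.08 F along y -0.25
```

View pics/w13.png

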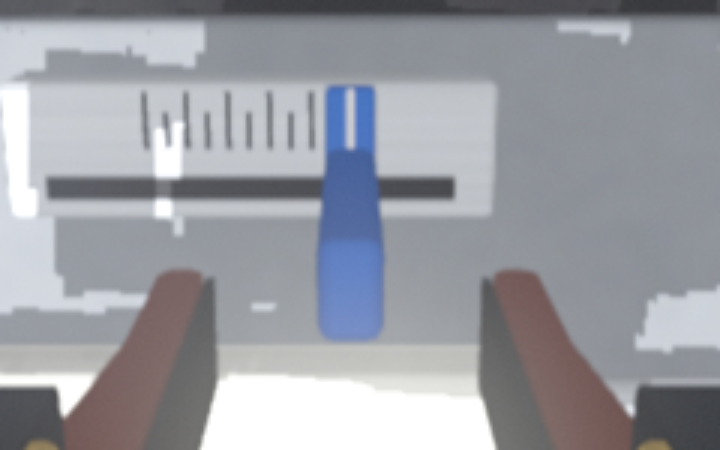

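The pointer grip (column 350) is centred between the fingers (215–482), and the line is at zero. I'll go down about 41 mm.

Call:
{"api": "move_arm", "payload": {"deltas": [[3,0,8,-0.001,0.003,0],[0,0,9,0,0,0],[0,0,9,0,0,0],[0,0,7,0,0,0],[0,0,0,0,0,0]]}}

```text
t: 14.25
ee_pos: [490.8, -23.4, 41.3]
orientation: [0.113, -3.139, 0.0]
ft_force: [-0.3, 0.6, 0.7]
width: 44.0
```

```bash
python3 go.py 490.7 -23 37;python3 - <<'E'
from h import *
from workcell import eyes
import pickle
i=eyes.get_image("wrist");cv2.imwrite("pics/w14.png",cv2.resize(i["frame"][140:290,200:440,::-1],None,fx=3,fy=3))
E
```

```text
t 14.25 pos [490.83 -23.43  41.26] F [-0.31  0.62  0.73] w 44.03
local [0.1  0.44 4.26] local if aligned [0.1  0.44 4.26] turn [-0.0002 -0.0002  0.0006]
along stage y -58.38 F along y 0.64
```

View pics/w14.png

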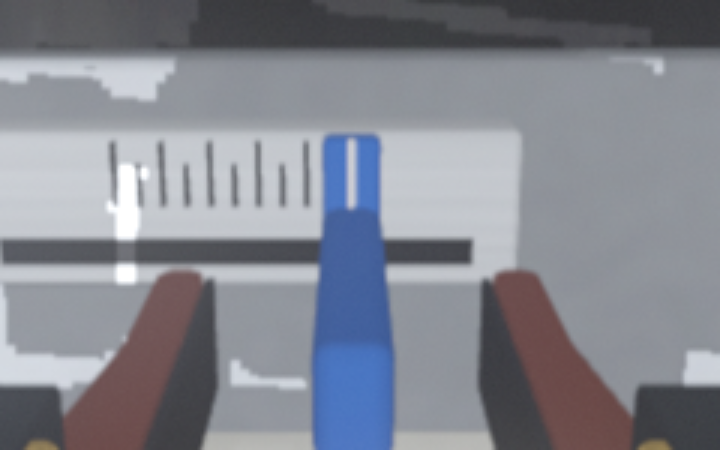

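Call:
{"api": "move_arm", "payload": {"deltas": [[0,0.3,4,0,0,0],[0,0,0,0,0,0],[0,0,0,0,0,0],[0,0,0,0,0,0],[0,0,0,0,0,0]], "hand": 1}}

```text
t: 14.72
ee_pos: [491.4, -23.2, 37.5]
orientation: [-0.113, 3.139, -0.0]
ft_force: [0.8, -0.2, 0.3]
width: 14.0
```

Call:
{"api": "move_arm", "payload": {"deltas": [[0,0,0,0,0,0],[0,0,0,0,0,0]]}}

```text
t: 14.88
ee_pos: [491.5, -23.1, 37.6]
orientation: [-0.113, 3.139, -0.0]
ft_force: [0.8, -0.4, -4.8]
width: 12.0
```

```bash
cat > sc.py <<'E'
from h import *
from workcell import eyes
import sys
i=eyes.get_image("wrist");n=sys.argv[1]
cv2.imwrite(f"pics/{n}.png",cv2.resize(i["frame"][130:230,200:440,::-1],None,fx=3,fy=3,interpolation=cv2.INTER_CUBIC))
np.save(n+".npy",i["frame"])
E
python3 sc.py w15;python3 go.py 490.7 -23 37
```

```text
t 14.93 pos [491.46 -23.08  37.6 ] F [ 1.7   0.06 -2.65] w 11.61
local [0.75 0.14 0.6 ] local if aligned [0.75 0.14 0.6 ] turn [-0.0003  0.0009  0.0007]
along stage y -58.08 F along y -0.06
```

View pics/w15.png

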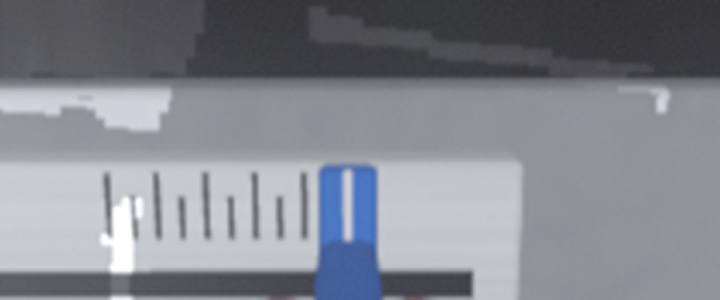

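Gripped with width 11.6. By the ticks, the line is now at about 1.1 mm, so I'll slide about 25 mm along -y.

Call:
{"api": "move_arm", "payload": {"deltas": [[0,-2,0,0,0,0],[0,-2.5,0,0,0,0],[0,-2.5,0,0,0,0],[0,-2.5,0,0,0,0],[0,-2.5,0,0,0,0]]}}

```text
t: 15.35
ee_pos: [492.3, -35.0, 37.6]
orientation: [-0.113, 3.139, 0.001]
ft_force: [-0.0, 2.5, -2.8]
width: 11.9
```

```bash
python3 go.py 490.7 -23 37
```

```text
t 15.35 pos [492.33 -35.    37.6 ] F [-0.01  2.53 -2.83] w 11.91
local [ 0.76 12.09  0.61] local if aligned [ 0.77 12.09  0.6 ] turn [0.0008 0.001  0.0008]
along stage y -70.03 F along y 2.52
```

Call:
{"api": "move_arm", "payload": {"deltas": [[0,-2.5,0,0,0,0],[0,-2.5,0,0,0,0],[0,-2.5,0,0,0,0],[0,-2.5,0,0,0,0],[0,-1.5,0,0,0,0]]}}

```text
t: 15.77
ee_pos: [493.3, -48.1, 37.6]
orientation: [-0.113, 3.139, 0.001]
ft_force: [0.8, 1.0, -3.2]
width: 11.9
```

Call:
{"api": "move_arm", "payload": {"deltas": [[0,0,0,0,0,0]]}}

```text
t: 15.85
ee_pos: [493.3, -48.5, 37.6]
orientation: [-0.112, 3.139, 0.001]
ft_force: [0.8, 1.2, -2.2]
width: 11.5
```

```bash
python3 sc.py w16;python3 go.py 490.7 -23 37
```

```text
t 15.9 pos [493.33 -48.47  37.59] F [ 1.15 -0.19 -3.45] w 12.18
local [ 0.81 25.6   0.61] local if aligned [ 0.81 25.6   0.59] turn [0.0007 0.001  0.0001]
along stage y -83.54 F along y -0.28
```

View pics/w16.png

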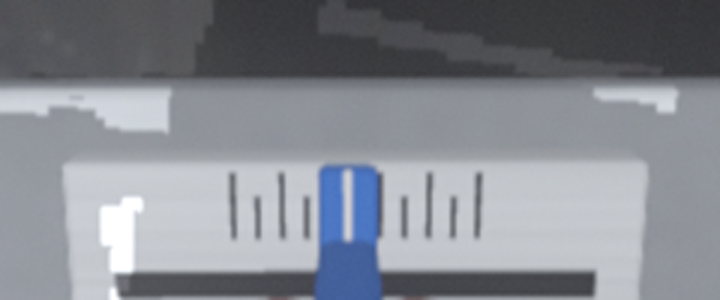

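```bash
cat > rd.py <<'E'
import numpy as np,cv2,sys
from scipy.signal import find_peaks
def read(f,r0,r1,lr0,lr1,c0,c1):
    g=cv2.cvtColor(f,cv2.COLOR_RGB2GRAY).astype(float)
    p=-g[r0:r1,c0:c1].mean(0);p=p-cv2.blur(p[None].astype(np.float32),(13,1))[0]
    k,_=find_peaks(p,prominence=4)
    def sub(p,k): a,b,c=p[k-1:k+2];return k+.5*(a-c)/(a-2*b+c)
    t=[round(c0+sub(p,x),2) for x in k]
    w=f[lr0:lr1,c0:c1,0].astype(float).mean(0);w2=f[lr0:lr1,c0:c1,2].astype(float)-0
    bl=(f[lr0:lr1,c0:c1].astype(float)[...,2]-f[lr0:lr1,c0:c1].astype(float)[...,0]).mean(0)
    cols=np.nonzero(bl>40)[0];a,b=cols.min(),cols.max()
    s=w[a:b+1];kk=a+2+s[2:-2].argmax();return t,round(c0+sub(w,kk),2),(c0+a,c0+b)
if __name__=="__main__":
    a=list(map(int,sys.argv[2:]));print(read(np.load(sys.argv[1]),*a))
E
python3 rd.py w16.npy 198 208 190 206 260 375; python3 rd.py w15.npy 198 208 190 206 233 340
```

```text
([np.float64(277.32), np.float64(285.5), np.float64(293.65), np.float64(301.75), np.float64(310.02), np.float64(319.19), np.float64(325.76), np.float64(334.25), np.float64(342.44), np.float64(350.62), np.float64(358.77)], np.float64(315.51), (np.int64(306), np.int64(325)))
([np.float64(235.83), np.float64(244.24), np.float64(248.16), np.float64(252.15), np.float64(260.31), np.float64(268.49), np.float64(276.67), np.float64(284.79), np.float64(292.9), np.float64(300.96), np.float64(309.78), np.float64(323.73)], np.float64(315.5), (np.int64(306), np.int64(325)))
```

Ticks at 1.629 px/mm put the line at 26.55 mm, and the arm's travel of 25.46 mm plus 1.08 mm agrees. That is within the ±0.2 mm spread of the measured play, so I'll make a small nudge back and release.

Call:
{"api": "move_arm", "payload": {"deltas": [[0,0.2,0,0,0,0],[0,0,0,0,0,0]]}}

```text
t: 16.07
ee_pos: [493.3, -48.5, 37.6]
orientation: [-0.112, 3.139, 0.001]
ft_force: [0.3, 0.9, -2.7]
width: 12.0
```

```bash
python3 sc.py w17;python3 go.py 490.7 -23 37;python3 rd.py w17.npy 198 208 190 206 260 375
```

```text
t 16.12 pos [493.33 -48.5   37.6 ] F [ 0.73  0.76 -3.13] w 11.83
local [ 0.8  25.62  0.61] local if aligned [ 0.8  25.62  0.6 ] turn [0.0004 0.0011 0.0002]
along stage y -83.56 F along y 0.71
([np.float64(277.35), np.float64(285.56), np.float64(293.7), np.float64(301.75), np.float64(309.94), np.float64(319.18), np.float64(325.81), np.float64(334.27), np.float64(342.51), np.float64(350.65), np.float64(358.82)], np.float64(315.52), (np.int64(306), np.int64(326)))
```

Call:
{"api": "move_arm", "payload": {"deltas": [[0,0.4,0,0,0,0],[0,0.2,0,0,0,0],[0,0,0,0,0,0]]}}

```text
t: 16.37
ee_pos: [493.3, -48.3, 37.6]
orientation: [-0.114, 3.138, -0.001]
ft_force: [0.5, 0.4, -2.9]
width: 11.6
```

```bash
python3 sc.py w18;python3 go.py 490.7 -23 37;python3 rd.py w18.npy 198 208 190 206 260 375
```

```text
t 16.42 pos [493.33 -48.33  37.6 ] F [ 0.64 -0.32 -3.15] w 12.12
local [ 0.79 25.45  0.59] local if aligned [ 0.82 25.45  0.6 ] turn [-0.0006  0.0012  0.0009]
along stage y -83.39 F along y -0.36
([np.float64(277.1), np.float64(285.25), np.float64(293.4), np.float64(301.47), np.float64(309.73), np.float64(325.62), np.float64(334.04), np.float64(342.22), np.float64(350.33), np.float64(358.48)], np.float64(315.52), (np.int64(306), np.int64(325)))
```

Now 26.4 mm. Release.

Call:
{"api": "move_arm", "payload": {"deltas": [[0,0,0,0,0,0],[0,0,0,0,0,0],[0,0,0,0,0,0],[0,0,0,0,0,0],[0,0,0,0,0,0]], "hand": 0}}

```text
t: 16.83
ee_pos: [493.9, -48.1, 38.3]
orientation: [-0.113, 3.137, -0.001]
ft_force: [0.4, 0.2, 0.7]
width: 41.4
```

```bash
python3 sc.py w19;python3 go.py 490.7 -23 37;python3 rd.py w19.npy 198 208 190 206 260 375
```

```text
t 16.88 pos [493.88 -48.15  38.34] F [0.04 0.93 0.19] w 43.11
local [ 1.36 25.31  1.32] local if aligned [ 1.38 25.31  1.34] turn [-0.0005  0.0022  0.0007]
along stage y -83.25 F along y 0.92
([np.float64(277.0), np.float64(285.1), np.float64(293.22), np.float64(301.19), np.float64(309.75), np.float64(325.01), np.float64(333.8), np.float64(341.89), np.float64(349.98), np.float64(358.1)], np.float64(315.46), (np.int64(306), np.int64(325)))
```

View pics/w19.png

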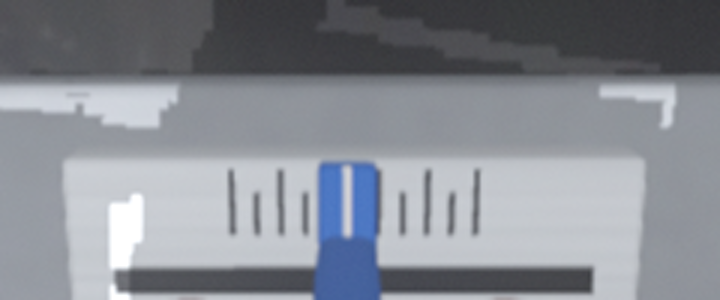

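Released at 26.3 mm. I'll raise straight up.

Call:
{"api": "move_arm", "payload": {"deltas": [[0,0,-12,0,0,0],[0,0,-15,0,0,0],[0,0,-20,0,0,0],[0,0,-20,0,0,0],[0,0,-20,0,0,0]]}}

```text
t: 17.3
ee_pos: [489.7, -47.6, 124.2]
orientation: [0.113, -3.132, -0.002]
ft_force: [-0.3, 0.3, 0.2]
width: 43.5
```

Call:
{"api": "move_arm", "payload": {"deltas": [[0,0,-15,0,0,0],[0,0,0,0,0,0],[0,0,0,0,0,0]]}}

```text
t: 17.55
ee_pos: [492.3, -47.8, 143.7]
orientation: [0.113, -3.139, -0.0]
ft_force: [0.0, 0.6, -0.3]
width: 43.9
```

Run:
```python
from h import *
from workcell import eyes,ctrl
i=eyes.get_image("wrist");cv2.imwrite("pics/w20.png",i["frame"][:,:,::-1]);np.save("w20.npy",i["frame"])
i=eyes.get_image("scene");cv2.imwrite("pics/sc20.png",i["frame"][:,:,::-1])
o=ctrl.get_obs();print(o["t"],o["ee_pos"],o["ft_force"],abs(o["qvel"]).max())
```

```text
17.65 [491.85663894 -47.82097952 142.93827301] [ 0.4726642   0.54961091 -0.33099455] 0.016343526867243163
```

View pics/w20.png

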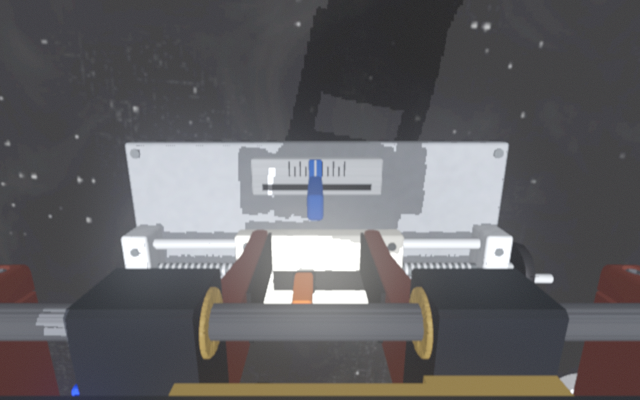

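View pics/sc20.png

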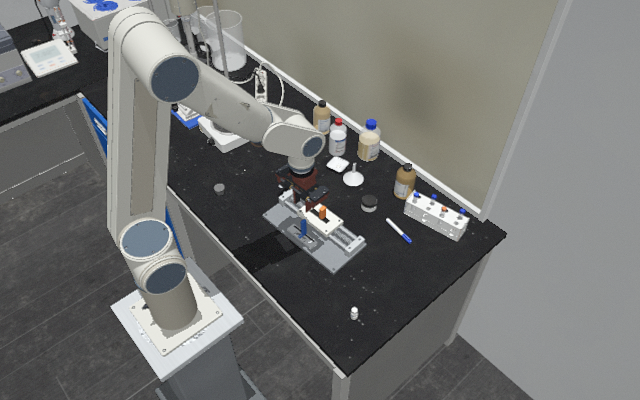

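The wrist view shows the pointer line at column 316, with ticks from 289 (50) to 345 (0), which reads about 26.2 mm. In the scene view the stopper (219,189), jar (369,203), pen and vial (354,313) are where they started. The gripper is clear.

```bash
python3 -c "
from workcell import ctrl
print(ctrl.close_job())"
```

```text
the job is handed in; nothing more can be done
None
```

I found about 26.3 mm of free play in the orange handle, set the blue pointer to match, and handed the job in at about 17.7 s of the 48 s allowed.

- **Rocking:** I pushed towards the handwheel first until it stopped (about 5–6.5 N, held about 0.4 s). Then I pushed away from it until it stopped again (about 5 N, held about 0.6 s).
- **Free play:** the arm readings gave 26.2 mm and the wrist pictures 26.4 mm, so I took 26.3 mm.
- **Carriage:** the pictures show it still to within about 0.3 mm (one side edge scattered by about 1 mm). My last measurement of it was at the second stop.
- **Pointer:** I set it by the ticks. It read 26.3 mm after release and about 26.2 mm from the raised view.
- **Surroundings:** the loose objects look unmoved in the last scene picture, and nothing was touching the gripper.

**Failed first grasp:** the reported tool height read about 35 mm lower than the cameras showed. My first attempt closed in the air just above the handle without touching anything. I then went by the camera heights.

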